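# Press the metal ferrule onto a pen barrel and hold the press closed

## Task

At the little white hand press, push the carriage with the pen fully home under the ram, then turn the yellow-pinned lock to its stop so that the carriage cannot slide back out. Only then flip the red safety catch well over out of the lever's way, and pull the black-gripped lever towards the front all the way to its stop. The lever springs back, so finish while still holding it there with the fingers; leave the other things on the bench where they are.

Things in the scene. Friction and masses are not known exactly. Their poses are not given: they have to be found in the camera images.
- press: White/grey hand press fixed to the bench, yawed up to 0.3 rad. Origin on the bench under its ram; x from front (robot side) to back, y left, z up. Offsets below are in this frame, mm. Base plate x -180..120, y -140..80, top z 15; rails along x at y +-35, top z 30; column x 60..110; white head x -12..110, y -30..30, z 140..200; ram 16 square, underside z 130 when up.
- carriage (a joint): Slide of the aluminium carriage, m along the press's +x: 0 = drawn fully out to the front, 0.070 = fully home against its stop (pen under the ram). Starts anywhere from 0 to 0.035; moved by a force of about 2 N, stays where left.
- carriage_post (a point): Middle of the carriage's blue upright post, to push or pinch: diameter 16, z 32 to 85, point at z 65, y 0; at x -85 when fully home. A low neck (16 wide, top z 32) joins it to the aluminium nest block (60 wide, top z 55, 45 to 110 mm behind the post) carrying an upright black pen barrel with a metal ferrule on top (top z 112).
- ferrule (a joint): How far the steel ferrule (13 diameter, 18 long) has been pressed down the barrel, m: 0 at the start; about 0.010 when the lever is at its stop. Moved only by the ram.
- lock (a joint): L-shaped steel lock on an upright hinge, rad: 0 = unlocked (yellow pin to the right, -y, of the hinge, tongue to the front); 1.57 = locked at its stop, a quarter turn clockwise seen from above (pin to the front, -x; tongue across the rail, on the robot's side of the nest block, keeping it in). Starts 0 to 0.3. Tongue passes only if the carriage is home. About 1.5 N at the pin; stays where left.
- lock_pin (a point): Middle of the upright yellow pin by which the lock is turned: diameter 14, z 47 to 92, this point at z 72, 50 mm from the hinge axis. The flat arm under it has its top at z 47.
- lock_hinge (a point): Point on the lock's vertical hinge axis (x -50, y -60), at the height of the pin's point, z 72.
- catch (a joint): Flip of the red safety catch about a hinge along x, rad: 0 = closed (stem and knob upright, nose across just in front of the lever, blocking it), 1.30 = fully flipped, at its stop: knob swung to the right (-y) and down, nose raised. The lever is clear above about 0.8. Starts 0 to 0.1; about 1.2 N at the knob; stays where left.
- catch_knob (a point): Centre of the red knob on the catch's stem: a disc 18 in diameter and 22 long along the press's x, so it can be pinched across x and turned about that line; 55 mm from the hinge, at z 260 when closed.
- catch_hinge (a point): Point on the catch's hinge axis (x 32, y -20, z 205) in line with the stem; the axis runs along the press's x, on top of the head.
- lever (a joint): Swing of the press lever about its hinge along y, rad: 0 = up (leaning 0.2 rad to the back), 1.25 = at its stop, pulled over to the front and down. A spring returns it to 0: about 2 N at the grip at the start, 10 N at the stop. It drives the ram down 28 mm.
- lever_grip: Black round grip bar of the lever: diameter 18, along the press's y. Origin on the bar's axis; bar reaches 34 mm to the right and 42 to the left of it; the steel arm (14 square) lies 35 to 49 mm to the right. At x 63, y 90, z 287 with the lever up; swings on a circle of radius 140 about lever_hinge to x -86, z 220 at the stop. A sleeve, free to spin on its spindle.
- lever_hinge (a point): Point on the lever's hinge axis (along the press's y) level with the grip's origin: x 35, y 90, z 150.
- glue: Bystander: white glue bottle with red cap, 44 diameter, 120 tall; origin at the centre of its underside. Not to be moved.
- jar: Bystander: glass jar with steel lid, 60 diameter, 65 tall, to the right of the press; origin centre of underside.
- tape: Bystander: yellow ring of tape lying flat, 90 diameter, 24 high, to the left of the press; origin centre of underside.
- cup: Bystander: grey cup, 72 diameter, 85 tall; origin centre of underside.
- gauge: Bystander: steel gauge block 60 x 35 x 30, left of the carriage; origin centre of underside.
- driver: Bystander: screwdriver lying on the bench at the right; origin on its underside.
- pad: Bystander: cork pad 100 x 70 x 20 at the right; origin centre of underside.

How it is judged:
By the outcome, as a careful person would: the job done as asked, in the order asked, and still so for the second after the job is handed in, while the arm keeps its last pose, push and grip.
It also fails if it takes over 64 s, if anything falls off the work surface, if the arm or the gripper's body presses on something with over 40 N, if the wrist force passes 120 N, or if a joint passes its speed limit or range.

## Robot

A 7-joint arm with a two-finger parallel gripper is mounted at the origin on the work surface. World frame = base frame: x ahead of the robot, y to its left, z up, the work surface at z = 0. Lengths are in m, angles in rad, forces in N, time in s.
With the tool pointing down it reaches from about 0.4 to 0.85 m from the base axis. Payload 4.5 kg.
Tool frame: the origin (TCP) lies midway between the tips of the shut fingers; the grasp point (between the pads) lies 19 mm behind it (r.grip_point_offset is the distance from the TCP to the grasp point, in m); z points along the fingers, y is the line along which they close (so a half turn about z gives the same grasp; the last joint's range is limited). The gripper opens to 88 mm and grips with 3 to 60 N. Pads are 18 mm wide; open, the fingers measure 123 mm over their backs; the gripper's body (75 mm by 187 mm) begins 45 mm behind the grasp point.
Start: joints at [1.165, 0.689, -0.195, 1.565, 0.157, 0.902, -0.215], TCP at [0.266, -0.566, 0.239] pointing down, gripper open.
Joint ranges: [-3.01, 3.01], [-0.46, 2.08], [-1.47, 1.51], [0.13, 2.56], [-1, 4.14], [0.04, 2.09], [-2.66, 2.66]. Speed limits (rad/s): [2.57, 2.57, 3.14, 3.14, 3.14, 3.14, 3.14].

## Interface

Orientations are given as a unit quaternion [x, y, z, w].
In Python, from plant import r, optics gives the robot as it stands.
- The arm moves only by the shell command python3 -m pendant 'ROWS' [OPENING] [FORCE]. ROWS is JSON, a list of rows, each a list of 6 numbers: the shift along the tool's x, y, z as a fraction of full scale, then the turn, a rotation vector about the tool's x, y, z as a fraction of full scale. A call has 1 to 5 rows; each row shifts and turns the commanded pose from where the row before left it, along the tool's axes as they then stand; what a row does not reach is not made up. Full scale, the value 1, is 0.025 m for a shift and pi rad for a turn. A row lasts 1/12 s, in which the tool goes at most 41.7 mm and 7.16 degrees, less where a joint would pass 70% of its speed; a pose out of reach is approached as far as the arm can. A call with a number of a shift or a turn outside -1 to 1 is refused whole. A call with a gripper value outside its range is refused whole. OPENING is the opening, from -1 (shut) to 1 (fully open), set as the call begins (- or left out, the last holds). The fingers move at their own pace and stop on an object; FORCE is the grip in N (left out, the last holds). Time passes only in rows, so rows that do not move let the fingers close. It gives the time, the measured TCP pose, the force, the opening and the grip force at its end, in the units of the state.
- r.get_state(): the state, without advancing time (a new reading comes with each control period).
- optics.snapshot(name): name is "scene" or "side" or "wrist"; returns (picture, depth): 420x560x3 uint8, blue, green, red; 420x560 float32, m along the optical axis (not along the pixel's ray), 0 where there is no reading.
- optics.calibration(name): a dict with "vfov" (degrees; the focal length in pixels is half the picture's height over the tangent of half this angle, whatever the lens; pixels are square), "cx", "cy" (the principal point, pixels), "k1" (the pictures are not rectified: a ray, as slopes to the right and down, at radius r is drawn at 1 + k1 r^2 times it, then the intrinsics apply), "cam_to_world" (4x4, takes a point from camera to world coordinates); the wrist camera has in their place "tool_from_camera" (4x4, takes a point from camera to tool coordinates, whose origin is the TCP and whose axes are the flange's). Camera axes: x right, y up, looking along -z (the intrinsics and any distortion apply to the point x, -y, -z); pixel columns grow to the right and rows downward; lengths in m; the calibration is good to about 2 mm. A picture is of the moment at which its call begins: read the wrist's pose just before it. calibration takes no time and is no camera call.
- r.finish_job(): hands the job in; it is judged then, once.
The state is a dict: "clock": time; "q": joint angles; "qd": joint speeds; "joint_torque": joint torques, N m; "tool_pos": TCP position; "eef_rot": TCP orientation; "contact_force": force on the tool from outside, world axes, zero at the start; "moment": the same for the moment, N m; "opening": opening from 0.0 (shut) to 1.0 (fully open); "finger_force": force on a finger pad.
Only numpy, scipy, OpenCV 4.12 (cv2) and the standard library are available. Lean on these libraries where they do the work, as an engineer would, in place of code of your own. Each camera call takes 0.05 s, during which the arm holds its last target. There are 200 camera calls.

## Working session

There is one attempt and no reset: what is moved stays moved. The work goes in short steps, Python scripts to look and compute and a shell command to move; the robot and the scene stay as the last step left them, time stands still between calls to the robot, and variables do not carry over. Pictures are saved under pics/ and viewed, at most 10 in all, crops included, and the job is handed in when it is done.

```bash
ls; mkdir -p pics; python3 - <<'E'
from plant import r, optics
import cv2,numpy as np
for n in ("scene","side"):
    p,d=optics.snapshot(n); cv2.imwrite(f"pics/{n}0.png",p); np.save(f"pics/{n}0.npy",d)
    c=optics.calibration(n); print(n,c)
print(optics.calibration("wrist")); s=r.get_state(); print(s)
E
```

```text
pics
scene {'vfov': 48.655473666871146, 'cx': 282.7147811931925, 'cy': 209.83856441858507, 'k1': 0.017786580556217183, 'cam_to_world': array([[-4.71797399e-01, -5.28184204e-01,  7.05994802e-01,
         1.42203275e+00],
       [ 8.81706448e-01, -2.83515780e-01,  3.77110782e-01,
         4.70138275e-01],
       [ 9.76708684e-04,  8.00400055e-01,  5.99465426e-01,
         9.65381255e-01],
       [ 0.00000000e+00,  0.00000000e+00,  0.00000000e+00,
         1.00000000e+00]])}
side {'vfov': 51.27080555109, 'cx': 274.0065225059559, 'cy': 209.61838781765277, 'k1': -0.060144750241369324, 'cam_to_world': array([[ 0.99858742,  0.03288243, -0.0417361 ,  0.46336917],
       [-0.05277038,  0.70543005, -0.70681237, -0.93226072],
       [ 0.00620019,  0.70801638,  0.7061688 ,  1.09312729],
       [ 0.        ,  0.        ,  0.        ,  1.        ]])}
{'vfov': 59.24856238758445, 'cx': 279.4919613445624, 'cy': 208.9335910780576, 'k1': -0.03763301922445382, 'tool_from_camera': array([[-1.11129419e-03,  9.63136895e-01,  2.69009454e-01,
         6.96353944e-02],
       [ 9.99999345e-01,  1.14354874e-03
[... 227 characters left out ...]
0.1, 'q': array([ 1.16478487,  0.68988809, -0.19454357,  1.56623249,  0.15733106,
        0.90249269, -0.21511055]), 'qd': array([ 0.0001514 , -0.00254139, -0.00010179, -0.00157656,  0.00110034,
        0.00016774, -0.00114452]), 'joint_torque': array([-3.11642478e-03, -5.28501928e+01, -1.27142161e+00, -1.53838652e+01,
       -5.25320380e-02,  1.98399321e-03,  7.96419016e-06]), 'tool_pos': array([ 0.26583237, -0.56502875,  0.23800035]), 'eef_rot': array([ 9.75906545e-01,  2.18187434e-01, -2.39137588e-04, -7.76505200e-04]), 'contact_force': array([ 0.66917662, -0.42973295, -0.58790305]), 'moment': array([0.02039217, 0.01289295, 0.05380978]), 'finger_force': 0.0, 'opening': 0.9994998203920906}
```

View pics/scene0.png

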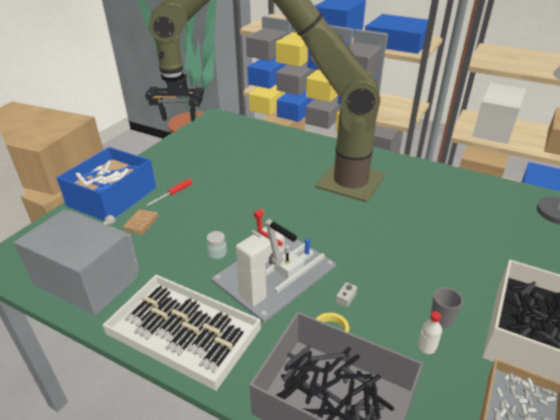

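View pics/side0.png

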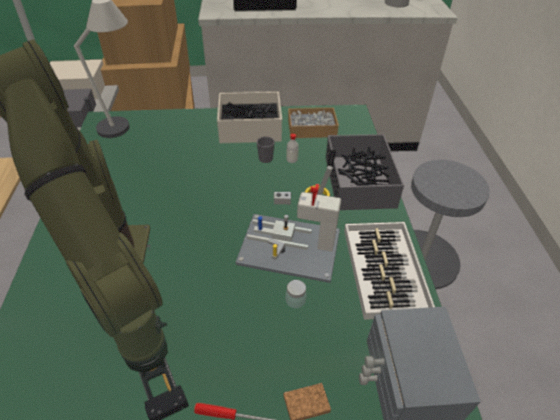

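The scene view shows the press at about (275,265) with red knob (260,215), black grip (283,231) and blue post (307,245). The side view shows the base plate at (290,247), post (261,223), yellow pin (275,250) and knob (315,190). Next I localise the press.

```bash
cat > h.py <<'E'
import numpy as np,cv2
from plant import r, optics
from scipy.spatial.transform import Rotation as R
def cal(n,s=None):
    c=optics.calibration(n); f=210/np.tan(np.radians(c["vfov"]/2))
    if n=="wrist":
        T=np.eye(4);T[:3,:3]=R.from_quat(s["eef_rot"]).as_matrix();T[:3,3]=s["tool_pos"];M=T@c["tool_from_camera"]
    else: M=c["cam_to_world"]
    return f,c,M
def rays(n,px,s=None):
    f,c,M=cal(n,s); p=np.atleast_2d(px).astype(float); d=(p-[c["cx"],c["cy"]])/f; u=d.copy()
    for _ in range(8): u=d/(1+c["k1"]*(u**2).sum(1,keepdims=True))
    v=np.c_[u[:,0],-u[:,1],-np.ones(len(u))]
    return M[:3,3],v@M[:3,:3].T     # depth*v = point
def plane(n,px,z,s=None):
    o,v=rays(n,px,s); return o+v*((z-o[2])/v[:,2])[:,None]
def proj(n,P,s=None):
    f,c,M=cal(n,s); q=(np.atleast_2d(P)-M[:3,3])@M[:3,:3]; u=np.c_[q[:,0],-q[:,1]]/-q[:,2:]
    return u*(1+c["k1"]*(u**2).sum(1,keepdims=True))*f+[c["cx"],c["cy"]]
def cloud(n,d,s=None):
    yy,xx=np.mgrid[:420,:560]; o,v=rays(n,np.c_[xx.ravel(),yy.ravel()],s)
    return (o+v*d.reshape(-1,1)).reshape(420,560,3)
def tri(l):   # list of (name,px)
    A=np.zeros((3,3));b=np.zeros(3)
    for n,p in l:
        o,v=rays(n,p);v=v[0]/np.linalg.norm(v[0]);Q=np.eye(3)-np.outer(v,v);A+=Q;b+=Q@o
    return np.linalg.solve(A,b)
def blobs(img,col,roi):
    h=cv2.cvtColor(img,cv2.COLOR_BGR2HSV);H,S,V=cv2.split(h)
    m={"red":((H<8)|(H>172))&(S>150)&(V>90),"blue":(H>105)&(H<130)&(S>130)&(V>60),"yellow":(H>20)&(H<34)&(S>140)&(V>110),"black":(V<45)}[col].astype(np.uint8)
    z=np.zeros_like(m);x0,y0,x1,y1=roi;z[y0:y1,x0:x1]=1
    k,_,st,ce=cv2.connectedComponentsWithStats(m*z)
    return [(np.round(ce[i],1),tuple(int(a) for a in st[i])) for i in range(1,k) if st[i][4]>8],m*z
E
python3 - <<'E'
from h import *
D={n:(cv2.imread(f"pics/{n}0.png"),np.load(f"pics/{n}0.npy")) for n in("scene","side")}
rois={"scene":(210,200,340,320),"side":(235,160,345,280)}
for n,(p,d) in D.items():
    C=cloud(n,d);x0,y0,x1,y1=rois[n]
    for c in("red","blue","yellow","black"):
        print(n,c,blobs(p,c,rois[n])[0])
    h=cv2.cvtColor(p,cv2.COLOR_BGR2HSV)
    m=np.zeros((420,560),bool);m[y0:y1,x0:x1]=1
    m&=(abs(C[...,2]-.015)<.006)&(h[...,1]<60)
    P=plane(n,np.argwhere(m)[:,::-1],.015)[:,:2]
    rc=cv2.minAreaRect((P*1000).astype(np.float32));print(n,m.sum(),rc)
E
python3 - <<'E'
import cv2
a=cv2.imread("pics/scene0.png")[200:320,205:345];b=cv2.imread("pics/side0.png")[160:280,230:345]
import numpy as np
o=np.hstack([cv2.resize(a,(400,343),interpolation=2),cv2.resize(b,(329,343),interpolation=2)]);cv2.imwrite("pics/c0.png",o)
E
```

```text
scene red [(array([259.7, 221.2]), (254, 210, 14, 27, 127)), (array([279.5, 242.6]), (278, 241, 4, 4, 11))]
scene blue [(array([307.1, 245.2]), (305, 239, 5, 15, 53))]
scene yellow [(array([330.3, 317.4]), (321, 315, 19, 5, 73))]
scene black [(array([283.2, 231.5]), (271, 223, 25, 17, 117))]
scene 2910 ((593.4382934570312, -9.614105224609375), (302.5352783203125, 388.3270263671875), 44.544471740722656)
side red [(array([314.3, 191.2]), (311, 184, 8, 20, 69))]
side blue [(array([259.7, 222.3]), (258, 217, 4, 12, 33))]
side yellow [(array([307.4, 189.4]), (305, 187, 5, 5, 16)), (array([326. , 191.7]), (323, 188, 7, 8, 32)), (array([274.3, 249.2]), (273, 244, 4, 12, 32))]
side black [(array([330. , 162.3]), (328, 160, 5, 6, 23)), (array([340.9, 171.8]), (339, 169, 6, 5, 12))]
side 3438 ((609.8248291015625, 148.25088500976562), (582.2557983398438, 329.0147399902344), 78.48106384277344)
```

View pics/c0.png

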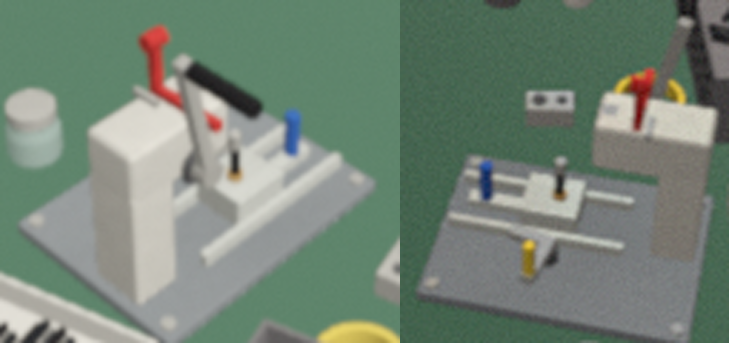

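The crop shows the plate outline clearly in both views. The carriage is partly out, the lock pin is to the right and the catch is upright. I'll get the pose from the plate corners.

```bash
python3 - <<'E'
from h import *
from scipy.optimize import least_squares
D={n:(cv2.imread(f"pics/{n}0.png"),np.load(f"pics/{n}0.npy")) for n in("scene","side")}
rois={"scene":(205,195,345,325),"side":(228,205,345,285)}
corner=np.array([[-.18,.08],[-.18,-.14],[.12,-.14],[.12,.08]])
for n,(p,d) in D.items():
    C=cloud(n,d);x0,y0,x1,y1=rois[n];h=cv2.cvtColor(p,cv2.COLOR_BGR2HSV)
    m=np.zeros((420,560),np.uint8);m[y0:y1,x0:x1]=1
    m&=((h[...,1]<70)&(C[...,2]<.03)&(C[...,2]>-.01)).astype(np.uint8)
    m=cv2.morphologyEx(m,cv2.MORPH_OPEN,np.ones((3,3),np.uint8))
    k,l,st,_=cv2.connectedComponentsWithStats(m);i=1+np.argmax(st[1:,4])
    P=plane(n,np.argwhere(l==i)[:,::-1],.015)[:,:2]
    rc=cv2.minAreaRect((P*1000).astype(np.float32));print(n,st[i],rc);print(cv2.boxPoints(rc).round())
# triangulated features
post=tri([("scene",(307.1,246)),("side",(259.7,222.3))]);print("post",post)
print("pin z.069",plane("side",(274.3,249.2),.069))
for c,px in(("knob side",[(314.5,186.5)]),):print(c,plane("side",px,.26))
print("knob scene",plane("scene",(258.5,214.5),.26),"tri",tri([("scene",(258.5,214.5)),("side",(314.5,186.5))]))
print("grip scene",plane("scene",(283.2,231.5),.287))
E
```

```text
scene [ 210  247  128   78 3349] ((575.810302734375, -7.407867431640625), (236.33584594726562, 325.3152160644531), 73.28958129882812)
[[ 386.  -74.]
 [ 698. -167.]
 [ 766.   59.]
 [ 454.  153.]]
side [ 235  213  105   70 3792] ((566.4718627929688, -18.947509765625), (235.9056396484375, 305.65252685546875), 73.92837524414062)
[[ 387.  -90.]
 [ 681. -175.]
 [ 746.   52.]
 [ 452.  137.]]
post [0.47544992 0.04694262 0.05796567]
pin z.069 [[ 0.51579699 -0.07739016  0.069     ]]
knob side [[ 0.6328714  -0.01053821  0.26      ]]
knob scene [[ 0.63706038 -0.01775828  0.26      ]] tri [ 0.63471888 -0.01584526  0.26164117]
grip scene [[0.69563939 0.08346182 0.287     ]]
```

```bash
cat > go.py <<'E'
import sys,json
from h import *
# usage: go.py x y z(mm,press frame TCP) tilt(deg, fingers lean forward) roll(deg about finger axis) 
try: ox,oy,yaw=json.load(open("press.json"))
except Exception: ox,oy,yaw=.609,.009,-.285
def P2W(p): p=np.array(p,float)/1000;c,s=np.cos(yaw),np.sin(yaw);return np.array([ox+c*p[0]-s*p[1],oy+s*p[0]+c*p[1],p[2]])
def W2P(w): c,s=np.cos(yaw),np.sin(yaw);a,b=w[0]-ox,w[1]-oy;return np.array([c*a+s*b,-s*a+c*b,w[2]])*1000
def ori(tilt,roll=0):
    return R.from_euler("z",yaw)*R.from_euler("y",-tilt,degrees=True)*R.from_matrix(np.diag([1.,-1,-1]))*R.from_euler("z",roll,degrees=True)
if __name__=="__main__":
    a=[float(v) for v in sys.argv[1:]];s=r.get_state()
    q=R.from_quat(s["eef_rot"]);t=ori(a[3],a[4] if len(a)>4 else 0)
    rv=(q.inv()*t).as_rotvec();n=int(np.ceil(np.linalg.norm(rv)/.12))
    print("now",W2P(s["tool_pos"]).round(1),"clock",round(s["clock"],2),"F",s["contact_force"].round(1),"open",round(s["opening"],3))
    print("turn rows",n,(rv/np.pi/max(n,1)).round(4))
    d=P2W(a[:3])-s["tool_pos"]
    for nm,o in(("before turn",q),("after turn",t)):
        v=o.inv().apply(d)/.025;k=max(1,int(np.ceil(np.abs(v).max())));print("shift",nm,v.round(2),"rows",k,(v/k).round(3))
E
python3 go.py -60 -10 360 0
```

```text
now [-167.9 -647.4  238. ] clock 0.1 F [ 0.7 -0.4 -0.6] open 0.999
turn rows 7 [-0.0001  0.      0.033 ]
shift before turn [ 20.14 -16.23  -4.86] rows 21 [ 0.959 -0.773 -0.231]
shift after turn [  4.32 -25.49  -4.88] rows 26 [ 0.166 -0.981 -0.188]
```

```bash
python3 -m pendant '[[0,0,-0.9,0,0,0.033],[0,0,-0.9,0,0,0.033],[0,0,-0.9,0,0,0.033],[0,0,-0.9,0,0,0.033],[0,0,-0.9,0,0,0.033]]' -1
python3 -m pendant '[[0,0,-0.4,0,0,0.033],[0,0,0,0,0,0.033],[0.17,-0.98,0,0,0,0],[0.17,-0.98,0,0,0,0],[0.17,-0.98,0,0,0,0]]'
for i in 1 2 3 4; do python3 -m pendant '[[0.17,-0.98,0,0,0,0],[0.17,-0.98,0,0,0,0],[0.17,-0.98,0,0,0,0],[0.17,-0.98,0,0,0,0],[0.17,-0.98,0,0,0,0]]'; done | tail -1
python3 -m pendant '[[0.17,-0.98,0,0,0,0],[0.17,-0.98,0,0,0,0],[0.17,-0.98,0,0,0,0],[0,0,0,0,0,0],[0,0,0,0,0,0]]'
python3 go.py -60 -10 360 0
python3 - <<'E'
from h import *
s=r.get_state();p,d=optics.snapshot("wrist");cv2.imwrite("pics/w1.png",p);np.save("pics/w1.npy",d)
import pickle;pickle.dump(s,open("pics/w1.pkl","wb"))
E
```

```text
clock: 0.52
tool_pos: [0.266, -0.5651, 0.3519]
eef_rot: [0.999, -0.042, -0.0, -0.001]
contact_force: [-0.6, -0.8, -1.2]
opening: 0.643
finger_force: 0.0
clock: 0.93
tool_pos: [0.2991, -0.4976, 0.3607]
eef_rot: [0.99, -0.143, -0.0, -0.0]
contact_force: [0.2, 0.7, 0.1]
opening: 0.266
finger_force: 0.0
finger_force: 0.0
clock: 3.02
tool_pos: [0.5517, 0.016, 0.3606]
eef_rot: [0.99, -0.141, -0.001, -0.0]
contact_force: [0.7, -0.1, -0.2]
opening: 0.007
finger_force: 0.0
now [-57.   -9.4 360.6] clock 3.02 F [ 0.7 -0.1 -0.2] open 0.007
turn rows 1 [0.     0.0004 0.0007]
shift before turn [-0.12  0.02  0.02] rows 1 [-0.122  0.023  0.023]
shift after turn [-0.12  0.02  0.02] rows 1 [-0.122  0.023  0.023]
```

View pics/w1.png

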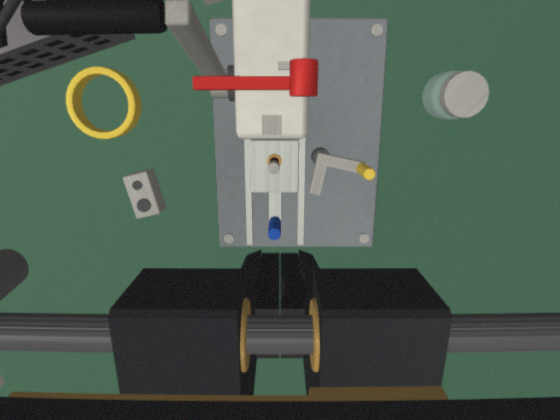

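The wrist view shows the whole plate (corners about (218,246), (373,246), (386,18), (210,18)), the post top (275,220), pin (368,172) and knob (304,78), all unobstructed. I'll refine the pose from this.

```bash
python3 - <<'E'
from h import *
import pickle,json
s=pickle.load(open("pics/w1.pkl","rb"));p=cv2.imread("pics/w1.png")
h=cv2.cvtColor(p,cv2.COLOR_BGR2HSV);m=(h[...,1]<75).astype(np.uint8);z=np.zeros_like(m);z[5:250,195:400]=1;m&=z
m=cv2.morphologyEx(m,cv2.MORPH_OPEN,np.ones((5,5),np.uint8));k,l,st,_=cv2.connectedComponentsWithStats(m);i=1+np.argmax(st[1:,4]);print(st[i])
def edge(rows=None,cols=None,side=0):
    o=[]
    if rows is not None:
        for y in rows:
            x=np.flatnonzero(l[y]==i)
            if len(x):o.append((x[0]-.5 if side<0 else x[-1]+.5,y))
    else:
        for c in cols:
            y=np.flatnonzero(l[:,c]==i)
            if len(y):o.append((c,y[0]-.5 if side<0 else y[-1]+.5))
    P=plane("wrist",o,.015,s)[:,:2];v=cv2.fitLine((P*1000).astype(np.float32),cv2.DIST_HUBER,0,.01,.01).ravel();return v
L=edge(rows=range(110,235,3),side=-1);Rr=edge(rows=range(115,235,3),side=1);F=edge(cols=range(225,370,3),side=1);B=edge(cols=range(320,370,3),side=-1)
for e in(L,Rr,F,B):print(e)
X=lambda a,b:a[2:]+a[:2]*np.linalg.solve(np.c_[a[:2],-b[:2]],b[2:]-a[2:])[0]
W=np.array([X(F,L),X(F,Rr),X(B,Rr),X(B,L)]);Q=np.array([[-180,80],[-180,-140],[120,-140],[120,80.]])
print(W)
c=(W-W.mean(0));q=Q-Q.mean(0);yaw=np.arctan2((q[:,0]*c[:,1]-q[:,1]*c[:,0]).sum(),(q*c).sum())
Rm=np.array([[np.cos(yaw),-np.sin(yaw)],[np.sin(yaw),np.cos(yaw)]]);o=W.mean(0)-Rm@Q.mean(0);print(yaw,o,"res",W-(Q@Rm.T+o))
json.dump([o[0]/1000,o[1]/1000,float(yaw)],open("press.json","w"))
import go
def w2p(w):return go.W2P(w).round(1)
for c,roi in(("blue",(250,200,300,245)),("yellow",(350,150,390,190)),("red",(280,50,330,105))):print(c,blobs(p,c,roi)[0])
print("post top",w2p(plane("wrist",(275,219),.085,s)[0]),"pin top",w2p(plane("wrist",(370.5,173),.092,s)[0]),"knob",w2p(plane("wrist",(304,77),.26,s)[0]))
E
```

```text
[  195     5   194   243 38011]
[ 9.6009004e-01 -2.7969119e-01  5.5923627e+02  1.0666439e+02]
[ 9.5948184e-01 -2.8177053e-01  4.9495963e+02 -1.0494326e+02]
[2.8024617e-01 9.5992815e-01 4.2854297e+02 4.4504478e+01]
[ 2.8308493e-01  9.5909482e-01  6.9686047e+02 -1.0913921e+02]
[[ 455.51187  136.88113]
 [ 393.60236  -75.17773]
 [ 681.8955  -159.84064]
 [ 744.6168    52.65975]]
-0.28489703785028614 [606.12909332   8.98958915] res [[-0.35760596  0.52574182]
 [-0.43422032 -0.40118781]
 [-0.04824731 -0.74650598]
 [ 0.84016515  0.62195197]]
blue [(array([274. , 228.4]), (268, 218, 13, 22, 220))]
yellow [(array([365.5, 171.1]), (357, 164, 18, 15, 179))]
red [(array([301.1,  77.7]), (280, 59, 37, 37, 1104))]
post top [-116.2   -1.7   85. ] pin top [ -59.2 -110.4   92. ] knob [ 32.  -22.4 260. ]
```

```bash
python3 go.py -175 0 60 15; python3 - <<'E'
from h import *
import pickle,go
s=pickle.load(open("pics/w1.pkl","rb"));print(go.W2P(plane("wrist",(274,233),.085,s)[0]))
E
```

```text
now [-54.  -10.4 360.7] clock 3.07 F [-0.4 -0.2  0.1] open 0.007
turn rows 3 [ 0.0001  0.0279 -0.    ]
shift before turn [-4.83 -0.43 12.03] rows 13 [-0.371 -0.033  0.926]
shift after turn [-7.79 -0.42 10.37] rows 11 [-0.708 -0.038  0.942]
[-133.89307246   -0.45640462   85.        ]
```

```bash
python3 -m pendant '[[-0.97,-0.09,0,0,0,0],[-0.97,-0.09,0,0,0,0],[-0.97,-0.09,0,0,0,0],[-0.97,-0.09,0,0,0,0],[-0.95,-0.09,0,0,0,0]]' -1 40 | tail -0
python3 -m pendant '[[0,0,0,0,0.028,0],[0,0,0,0,0.028,0],[0,0,0,0,0.028,0],[-0.259,0,0.968,0,0,0],[-0.259,0,0.968,0,0,0]]' >/dev/null
for i in 1 2; do python3 -m pendant '[[-0.259,0,0.968,0,0,0],[-0.259,0,0.968,0,0,0],[-0.259,0,0.968,0,0,0],[-0.259,0,0.968,0,0,0],[-0.259,0,0.968,0,0,0]]'; done|tail -5
python3 -m pendant '[[0,0,0,0,0,0],[0,0,0,0,0,0]]' >/dev/null
python3 go.py -100 0 60 15
```

```text
tool_pos: [0.4715, 0.0698, 0.1148]
eef_rot: [0.985, -0.145, 0.088, 0.035]
contact_force: [-0.6, -0.5, -0.9]
opening: 0.003
finger_force: 0.0
now [-147.    20.4  115. ] clock 4.9 F [0.  0.8 0.9] open 0.005
turn rows 1 [ 0.0141  0.0248 -0.0005]
shift before turn [1.45 0.7  2.54] rows 3 [0.482 0.234 0.847]
shift after turn [1.24 0.82 2.61] rows 3 [0.415 0.272 0.871]Exception ignored on flushing sys.stdout:
BrokenPipeError: [Errno 32] Broken pipe
```

```bash
python3 -c "
from h import *
print(r.get_state()['q'].round(3))"
python3 -m pendant '[[-0.8,0.7,0,0.0,0.0,0],[0,0,0,0.0145,0.025,0],[0,0,0,0,0,0]]'
python3 go.py -165 0 60 15;python3 -c "
from h import *
print(r.get_state()['q'].round(3))"
```

```text
[-0.458  0.722  0.185  2.263  0.467  0.044 -2.654]
clock: 5.15
tool_pos: [0.4695, 0.0667, 0.1457]
eef_rot: [0.983, -0.143, 0.108, 0.025]
contact_force: [0.9, 0.3, 0.6]
opening: 0.002
finger_force: 0.0
now [-147.3   17.   145.7] clock 5.15 F [0.9 0.3 0.6] open 0.002
turn rows 1 [ 0.0062  0.0129 -0.0006]
shift before turn [-1.44  0.62  3.2 ] rows 4 [-0.36   0.155  0.801]
shift after turn [-1.57  0.68  3.13] rows 4 [-0.392  0.17   0.783]
[-0.464  0.651  0.2    2.29   0.482  0.043 -2.654]
```

```bash
python3 -m pendant '[[-0.2,0,-0.8,0,-0.035,0],[0,0,0,0,-0.035,-0.01],[0,0,0,0,0,-0.039],[0,0,0,0,0,-0.039],[0,0,0,0,0,-0.039]]'>/dev/null
for i in 1 2 3; do python3 -m pendant '[[0,0,0,0,0,-0.039],[0,0,0,0,0,-0.039],[0,0,0,0,0,-0.039],[0,0,0,0,0,-0.039],[0,0,0,0,0,-0.039]]' >/dev/null; done
python3 go.py -170 0 60 0 180;python3 -c "
from h import *
print(r.get_state()['q'].round(3))"
```

```text
now [-154.1   16.3  150.6] clock 6.82 F [ 0.6  0.  -0.1] open 0.002
turn rows 8 [-0.0001  0.0025 -0.0362]
shift before turn [ 0.07 -0.99  3.6 ] rows 4 [ 0.018 -0.248  0.901]
shift after turn [ 0.63 -0.65  3.63] rows 4 [ 0.159 -0.163  0.906]
[ 0.188  0.733 -0.765  2.131  0.983  0.663 -0.912]
```

```bash
python3 -m pendant '[[0,0,0,0,0.0025,-0.0362],[0,0,0,0,0.0025,-0.0362],[0,0,0,0,0.0025,-0.0362],[0,0,0,0,0.0025,-0.0362],[0,0,0,0,0.0025,-0.0362]]' >/dev/null
python3 -m pendant '[[0,0,0,0,0.0025,-0.0362],[0,0,0,0,0.0025,-0.0362],[0,0,0,0,0.0025,-0.0362],[0.6,-0.65,0,0,0,0],[0,0,0,0,0,0]]' >/dev/null
python3 go.py -170 0 60 0 180;python3 -c "
from h import *
print(r.get_state()['q'].round(3))"
```

```text
now [-171.6   -2.9  149.8] clock 7.65 F [-1.6 -1.3 -0.3] open 0.005
turn rows 1 [-0.0016 -0.0012 -0.0021]
shift before turn [-0.08  0.13  3.59] rows 4 [-0.019  0.033  0.898]
shift after turn [-0.06  0.11  3.59] rows 4 [-0.016  0.029  0.898]
[ 0.367  0.813 -1.011  2.153  1.035  0.8   -0.054]
```

```bash
python3 -m pendant '[[0,0.04,0.9,0,0,0],[0,0.04,0.9,0,0,0],[0,0.04,0.9,0,0,0],[0,0,0.9,0,0,0],[0,0,0,0,0,0]]'
python3 -m pendant '[[-0.5,0,0,0,0,0],[-0.5,0,0,0,0,0],[-0.5,0,0,0,0,0],[-0.5,0,0,0,0,0],[0,0,0,0,0,0]]'
python3 go.py -102 0 60 0 180
```

```text
clock: 8.07
tool_pos: [0.4436, 0.0594, 0.0577]
eef_rot: [0.145, 0.989, -0.001, -0.002]
contact_force: [0.3, 0.1, -0.8]
opening: 0.006
finger_force: 0.0
clock: 8.48
tool_pos: [0.495, 0.0455, 0.0612]
eef_rot: [0.147, 0.989, 0.0, 0.001]
contact_force: [0.0, 0.0, 0.3]
opening: 0.008
finger_force: 0.0
now [-116.9    3.8   61.2] clock 8.48 F [0.  0.  0.3] open 0.008
turn rows 1 [ 0.0003  0.0004 -0.0031]
shift before turn [-0.6  -0.15  0.05] rows 1 [-0.598 -0.148  0.048]
shift after turn [-0.6  -0.15  0.05] rows 1 [-0.596 -0.154  0.047]
```

```bash
python3 -m pendant '[[-0.3,-0.15,0,0,0,0],[-0.2,0,0,0,0,0],[0,0,0,0,0,0]]' | grep -E "pos|force"
python3 -m pendant '[[-0.1,0,0,0,0,0],[0,0,0,0,0,0]]'| grep -E "pos|force"
python3 -m pendant '[[-0.1,0,0,0,0,0],[0,0,0,0,0,0]]'| grep -E "pos|force"
python3 go.py -102 0 60 0 180
```

```text
tool_pos: [0.5044, 0.0389, 0.0608]
contact_force: [0.2, 0.1, 0.4]
finger_force: 0.0
tool_pos: [0.5061, 0.0386, 0.0604]
contact_force: [-0.1, -0.3, 0.3]
finger_force: 0.1
tool_pos: [0.5085, 0.0379, 0.0601]
contact_force: [-0.7, -0.4, -0.3]
finger_force: 0.5
now [-101.8    0.4   60.1] clock 9.07 F [-0.7 -0.4 -0.3] open 0.004
turn rows 1 [ 0.0002 -0.0005 -0.002 ]
shift before turn [ 0.01 -0.01  0.01] rows 1 [ 0.008 -0.014  0.005]
shift after turn [ 0.01 -0.01  0.01] rows 1 [ 0.008 -0.014  0.005]
```

```bash
for i in 1 2 3; do python3 -m pendant '[[-0.1,0,0,0,0,0],[0,0,0,0,0,0]]'| grep -E "pos|force"; done
python3 - <<'E'
from h import *
p,d=optics.snapshot("side");cv2.imwrite("pics/s2.png",cv2.resize(p[150:290,225:355],None,fx=4,fy=4,interpolation=2))
E
```

```text
tool_pos: [0.5087, 0.0379, 0.06]
contact_force: [-6.2, 0.6, 5.1]
finger_force: 3.1
tool_pos: [0.5087, 0.0379, 0.06]
contact_force: [-11.3, 2.9, 7.8]
finger_force: 5.7
tool_pos: [0.5088, 0.0378, 0.06]
contact_force: [-16.7, 3.8, 11.7]
finger_force: 8.3
```

View pics/s2.png

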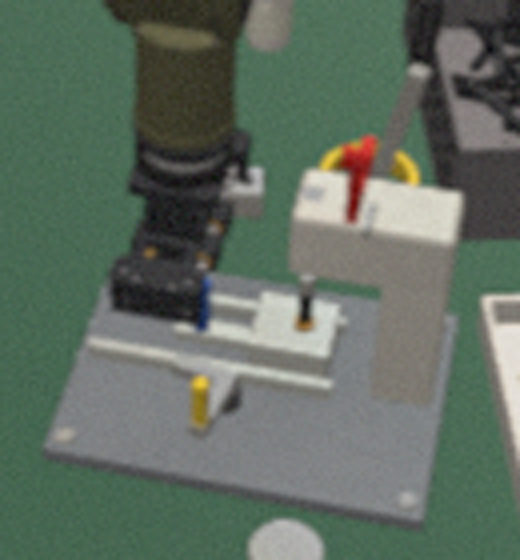

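The carriage is home: the TCP stalled with force rising at the predicted x of -101.5, and the nest is under the ram. Now the lock pin.

```bash
python3 -m pendant '[[0.6,0,0,0,0,0],[0.4,0,0,0,0,0],[0,0,-1,0,0,0],[0,0,-1,0,0,0],[0,0,-1,0,0,0]]' -1 >/dev/null
python3 -m pendant '[[0,-0.9,0,0,0,0],[0,-0.9,0,0,0,0],[0,-0.9,0,0,0,0],[0,-0.9,0,0,0,0],[0,-0.76,0,0,0,0]]' -0.1 15 >/dev/null
python3 -m pendant '[[0,0,0,0,0,0],[0,0,0,0,0,0]]' 
python3 go.py -60.5 -109 66 0 180
python3 - <<'E'
from h import *
import go
s=r.get_state();p,d=optics.snapshot("wrist");cv2.imwrite("pics/w3.png",p)
print(go.W2P(s["tool_pos"]))
b,_=blobs(p,"yellow",(0,0,560,420))
for c,st in b:
    print(c,st,go.W2P(plane("wrist",c,.07,s)[0]).round(1),go.W2P(plane("wrist",c,.092,s)[0]).round(1))
E
```

```text
clock: 10.62
tool_pos: [0.4606, -0.0623, 0.135]
eef_rot: [0.146, 0.989, 0.001, -0.0]
contact_force: [0.5, -0.1, -0.6]
opening: 0.452
finger_force: 0.0
now [-119.6 -109.3  135. ] clock 10.62 F [ 0.5 -0.1 -0.6] open 0.452
turn rows 1 [ 0.0003 -0.0004 -0.0028]
shift before turn [-2.37  0.03  2.76] rows 3 [-0.789  0.01   0.919]
shift after turn [-2.36  0.01  2.76] rows 3 [-0.788  0.004  0.92 ]
[-119.58943098 -109.32095647  135.00976551]
[278.  302.5] (268, 290, 20, 25, 432) [ -68.4 -109.3   70. ] [ -81.  -109.1   92. ]
```

View pics/w3.png

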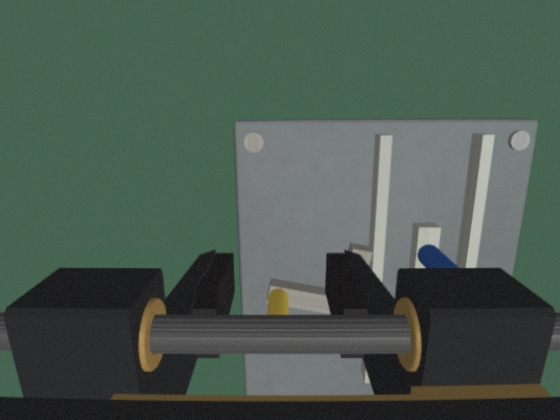

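The pin lies midway between the open fingers (pixel column 278) at y -109, consistent with my estimate. I'll descend over it and pinch.

```bash
python3 -m pendant '[[-0.8,0,0,0,0,0],[-0.8,0,0,0,0,0],[-0.76,0,0,0,0,0],[0,0,0.9,0,0,0],[0,0,0.9,0,0,0]]' -0.1 15 | grep -E "pos|force"
python3 -m pendant '[[0,0,0.9,0,0,0],[0,0,0,0,0,0]]' -0.1 15| grep -E "pos|force"
python3 -m pendant '[[0,0,0,0,0,0],[0,0,0,0,0,0],[0,0,0,0,0,0],[0,0,0,0,0,0],[0,0,0,0,0,0]]' -1 15
python3 go.py -60.5 -109 66 0 180
```

```text
tool_pos: [0.5202, -0.0766, 0.0904]
contact_force: [-0.4, 0.2, 0.1]
finger_force: 0.0
tool_pos: [0.5156, -0.0772, 0.0644]
contact_force: [0.2, -0.7, 0.7]
finger_force: 0.0
clock: 11.67
tool_pos: [0.517, -0.0804, 0.0685]
eef_rot: [0.146, 0.989, -0.001, -0.0]
contact_force: [-1.3, -5.0, 5.5]
opening: 0.152
finger_force: 15.0
now [ -60.4 -110.8   68.5] clock 11.67 F [-1.3 -5.   5.5] open 0.152
turn rows 1 [-0.0009  0.     -0.0025]
shift before turn [0.   0.07 0.1 ] rows 1 [0.004 0.072 0.1  ]
shift after turn [0.   0.07 0.1 ] rows 1 [0.003 0.072 0.1  ]
```

```bash
python3 -m pendant '[[0.44,0.14,0,0,0,0],[0,0,0,0,0,0],[0.39,0.24,0,0,0,0],[0,0,0,0,0,0],[0,0,0,0,0,0]]'| grep -E "pos|force|open"
python3 -m pendant '[[0.33,0.32,0,0,0,0],[0,0,0,0,0,0],[0.25,0.39,0,0,0,0],[0,0,0,0,0,0]]'| grep -E "pos|force|open"
python3 -m pendant '[[0.15,0.43,0,0,0,0],[0,0,0,0,0,0],[0.05,0.38,0,0,0,0],[0,0,0,0,0,0]]'| grep -E "pos|force|open"
python3 go.py -100 -60 66 0 180
```

```text
tool_pos: [0.4981, -0.0657, 0.0684]
contact_force: [-5.6, -4.9, 8.6]
opening: 0.152
finger_force: 15.0
tool_pos: [0.4873, -0.0439, 0.0679]
contact_force: [-6.8, -2.8, 6.5]
opening: 0.151
finger_force: 15.0
tool_pos: [0.4891, -0.0216, 0.0675]
contact_force: [-4.8, -0.5, -0.4]
opening: 0.151
finger_force: 15.0
now [-103.8  -62.2   67.5] clock 12.75 F [-4.8 -0.5 -0.4] open 0.151
turn rows 1 [-0.0008 -0.0018 -0.002 ]
shift before turn [-0.15  0.09  0.06] rows 1 [-0.15   0.09   0.058]
shift after turn [-0.15  0.09  0.06] rows 1 [-0.15   0.089  0.059]
```

```bash
for i in 1 2 3 4; do python3 -m pendant '[[0,0.12,0,0,0,0],[0,0,0,0,0,0],[0,0,0,0,0,0]]'| grep -E "pos|contact"; done
python3 go.py -100 -60 66 0 180
```

```text
tool_pos: [0.4892, -0.0211, 0.0674]
contact_force: [-7.7, -4.3, 4.1]
tool_pos: [0.4891, -0.0209, 0.0673]
contact_force: [-9.2, -8.5, 8.2]
tool_pos: [0.4891, -0.0207, 0.0671]
contact_force: [-10.9, -13.6, 11.7]
tool_pos: [0.489, -0.0206, 0.067]
contact_force: [-11.7, -18.7, 14.6]
now [-104.1  -61.3   67. ] clock 13.75 F [-11.7 -18.7  14.6] open 0.148
turn rows 1 [-0.0073 -0.0023 -0.004 ]
shift before turn [-0.16  0.05  0.04] rows 1 [-0.162  0.053  0.036]
shift after turn [-0.16  0.05  0.04] rows 1 [-0.162  0.051  0.039]
```

The lock is hard on its stop, with 18 N at y -61.3 and no further motion. I release, rise, and turn a quarter so the fingers close along x for the knob.

```bash
python3 -m pendant '[[0,-0.4,0,0,0,0],[0,0,0,0,0,0]]' - 5| grep -E "pos|contact"
python3 -m pendant '[[0,0,0,0,0,0],[0,0,0,0,0,0],[0,0,-0.8,0,0,0],[0,0,-1,0,0,0],[0.3,0,-1,0,0,0]]' -0.3| grep -E "pos|contact"
for i in 1 2; do python3 -m pendant '[[0.5,0,-1,0,0,0],[0.5,0,-1,0,0,0],[0,0,-1,0,0,0],[0,0,-1,0,0,0],[0,0,-1,0,0,0]]' >/dev/null;done
python3 go.py 32 -22 300 0 90; python3 go.py 32 -22 300 0 270;python3 -c "
from h import *
print(r.get_state()['q'].round(3))
import go
p,d=optics.snapshot('wrist');cv2.imwrite('pics/w4.png',p)"
```

```text
tool_pos: [0.4895, -0.0222, 0.0674]
contact_force: [-5.1, -0.8, -0.4]
tool_pos: [0.4873, -0.0163, 0.1387]
contact_force: [0.9, 0.3, -0.9]
now [-158.1  -58.   389.7] clock 15.17 F [ 0.6 -0.1  0.2] open 0.349
turn rows 14 [ 0.      0.     -0.0358]
shift before turn [-7.6   1.46  3.59] rows 8 [-0.949  0.183  0.449]
shift after turn [-1.44 -7.6   3.59] rows 8 [-0.18  -0.951  0.448]
now [-158.1  -58.   389.7] clock 15.17 F [ 0.6 -0.1  0.2] open 0.349
turn rows 14 [ 0.     -0.      0.0356]
shift before turn [-7.6   1.46  3.59] rows 8 [-0.949  0.183  0.449]
shift after turn [1.44 7.6  3.59] rows 8 [0.18  0.951 0.448]
[ 0.759  0.497 -1.333  1.826  0.513  1.232  0.554]
```

View pics/w4.png

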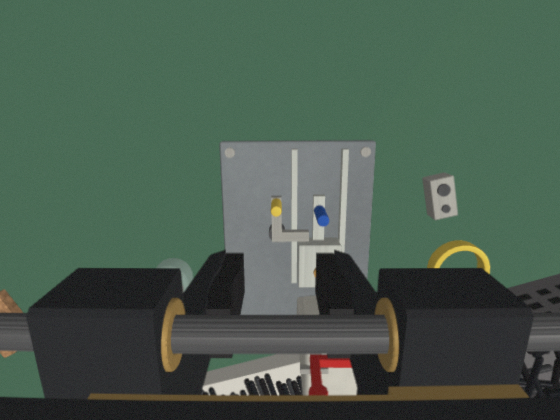

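The lock arm is turned fully (yellow pin (277,207) toward the front) and the tongue lies across the rail in front of the nest at (290,235). Now for the catch.

```bash
for i in 1 2; do python3 -m pendant '[[0,0,0,0,0,0.0356],[0,0,0,0,0,0.0356],[0,0,0,0,0,0.0356],[0,0,0,0,0,0.0356],[0,0,0,0,0,0.0356]]' 0.14 >/dev/null;done
python3 -m pendant '[[0,0,0,0,0,0.0356],[0,0,0,0,0,0.0356],[0,0,0,0,0,0.0356],[0,0,0,0,0,0.0356],[0,0,0,0,0,0]]' >/dev/null
python3 -m pendant '[[0.18,0.95,0,0,0,0],[0.18,0.95,0,0,0,0],[0.18,0.95,0,0,0,0],[0.18,0.95,0,0,0,0],[0.18,0.95,0,0,0,0]]' >/dev/null
python3 -m pendant '[[0.18,0.95,0,0,0,0],[0.18,0.95,0,0,0,0],[0.18,0.95,0,0,0,0],[0,0,0,0,0,0],[0,0,0,0,0,0]]' 
python3 go.py 32 -22 243 0 270
python3 - <<'E'
from h import *
import go
print(r.get_state()['q'].round(3))
s=r.get_state();p,d=optics.snapshot("wrist");cv2.imwrite("pics/w5.png",p)
for c,st in blobs(p,"red",(0,0,560,420))[0]: print(c,st,go.W2P(plane("wrist",c,.26,s)[0]).round(1))
E
```

```text
clock: 17.3
tool_pos: [0.631, -0.0218, 0.3866]
eef_rot: [0.8, 0.6, 0.0, -0.002]
contact_force: [-0.0, -0.3, 0.2]
opening: 0.57
finger_force: 0.0
now [ 32.5 -22.5 386.6] clock 17.3 F [-0.  -0.3  0.2] open 0.57
turn rows 1 [-0.0007 -0.0007  0.0004]
shift before turn [ 0.01 -0.01  5.74] rows 6 [ 0.001 -0.001  0.957]
shift after turn [ 0.02 -0.02  5.74] rows 6 [ 0.003 -0.003  0.957]
[ 0.346  0.65  -0.769  1.301  0.441  1.362 -0.692]
[279.5 162.8] (266, 93, 28, 120, 1650) [ 31.6   7.7 260. ]
```

View pics/w5.png

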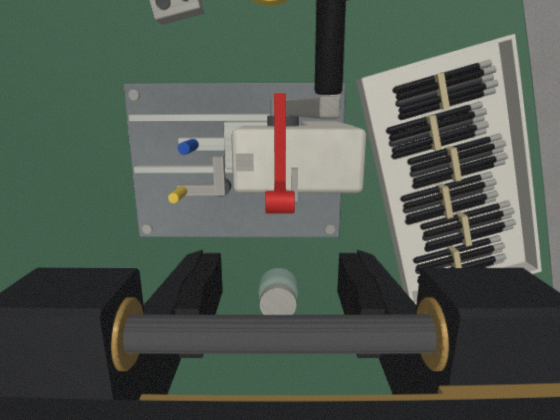

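Knob at (280,202), nose running up to (280,95) and grip bar with its right end at (328,92).

```bash
python3 - <<'E'
from h import *
import go
s=r.get_state()
print("knob",go.W2P(plane("wrist",(280,202),.262,s)[0]).round(1),"bar end",go.W2P(plane("wrist",(328.5,92),.287,s)[0]).round(1),"bar mid",go.W2P(plane("wrist",(330.5,40),.287,s)[0]).round(1))
E
python3 -m pendant '[[0,0,0.95,0,0,0],[0,0,0.95,0,0,0],[0,0,0.95,0,0,0],[0,0,0.95,0,0,0],[0,0,0.95,0,0,0]]' | grep -E "pos|contact"
python3 -m pendant '[[0,0,0.95,0,0,0],[0,0,0,0,0,0],[0,0,0,0,0,0]]' | grep -E "pos|contact"
python3 go.py 32 -22 243 0 270
```

```text
knob [ 31.1 -22.  262. ] bar end [ 62.   56.9 287. ] bar mid [ 62.3  87.8 287. ]
tool_pos: [0.6292, -0.022, 0.2685]
contact_force: [-0.1, 0.1, 0.0]
tool_pos: [0.629, -0.0222, 0.2449]
contact_force: [0.0, 0.2, 0.8]
now [ 30.7 -23.5 244.9] clock 18.02 F [0.  0.2 0.8] open 0.571
turn rows 1 [-0.001  -0.0001  0.    ]
shift before turn [0.06 0.05 0.08] rows 1 [0.06  0.05  0.075]
shift after turn [0.06 0.05 0.08] rows 1 [0.061 0.05  0.075]
```

```bash
python3 -m pendant '[[0,0,0,0,0,0],[0,0,0,0,0,0],[0,0,0,0,0,0],[0,0,0,0,0,0],[0,0,0,0,0,0]]' -1 12 | grep -E "pos|force|open"
python3 -m pendant '[[-0.56,0,0.1,0,0,0],[0,0,0,0,0,0],[-0.52,0,0.24,0,0,0],[0,0,0,0,0,0]]' | grep -E "pos|force|open"
python3 -m pendant '[[-0.44,0,0.36,0,0,0],[0,0,0,0,0,0],[-0.33,0,0.46,0,0,0],[0,0,0,0,0,0]]' | grep -E "pos|force|open"
python3 -m pendant '[[-0.17,0,0.4,0,0,0],[0,0,0,0,0,0],[0,0,0,0,0,0]]' | grep -E "pos|force|open"
python3 go.py 32 -73 202 0 270
```

```text
tool_pos: [0.6307, -0.0222, 0.2458]
contact_force: [-0.3, -0.6, 2.5]
opening: 0.249
finger_force: 12.0
tool_pos: [0.6224, -0.0503, 0.2358]
contact_force: [1.4, -0.3, 1.6]
opening: 0.246
finger_force: 12.0
tool_pos: [0.6173, -0.0675, 0.2147]
contact_force: [3.1, -0.4, -1.3]
opening: 0.25
finger_force: 12.0
tool_pos: [0.6163, -0.0709, 0.2055]
contact_force: [3.5, -0.1, -2.0]
opening: 0.246
finger_force: 12.0
now [ 32.2 -73.8 205.5] clock 19.35 F [ 3.5 -0.1 -2. ] open 0.246
turn rows 1 [-0.0003 -0.0002 -0.0005]
shift before turn [ 0.03 -0.01  0.14] rows 1 [ 0.031 -0.008  0.142]
shift after turn [ 0.03 -0.01  0.14] rows 1 [ 0.032 -0.009  0.142]
```

```bash
python3 -m pendant '[[0,0,0.12,0,0,0],[0,0,0,0,0,0]]' | grep -E "pos|force|open"
python3 -m pendant '[[0,0,-0.12,0,0,0],[0,0,0,0,0,0],[0,0,0,0,0,0],[0,0,0,0,0,0],[0,0,-0.8,0,0,0]]' 0.14 | grep -E "pos|contact|open"
python3 -m pendant '[[0,0,-1,0,0,0],[0,0,-1,0,0,0],[0,0,-1,0,0,0],[0,0,-1,0,0,0],[0,0,-1,0,0,0]]' >/dev/null
python3 -m pendant '[[0,0,-0.5,0,0,0],[0,0,0,0,0,0]]' >/dev/null
python3 go.py 62.5 92 355 0 270
python3 - <<'E'
from h import *
p,d=optics.snapshot("side");cv2.imwrite("pics/s6.png",cv2.resize(p[150:290,225:355],None,fx=4,fy=4,interpolation=2))
E
```

```text
tool_pos: [0.6161, -0.0715, 0.2028]
contact_force: [4.0, -2.0, 0.5]
opening: 0.25
finger_force: 12.0
tool_pos: [0.6129, -0.0712, 0.2225]
contact_force: [0.2, 0.1, -0.9]
opening: 0.566
now [ 32.8 -72.7 366.6] clock 20.52 F [-0.3  0.7  0.7] open 0.569
turn rows 1 [ 0.0011 -0.0009 -0.0004]
shift before turn [6.59 1.18 0.49] rows 7 [0.941 0.168 0.069]
shift after turn [6.59 1.19 0.46] rows 7 [0.941 0.17  0.066]
```

View pics/s6.png

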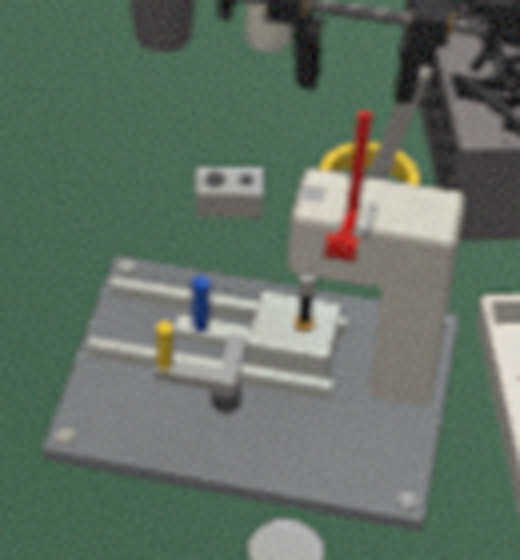

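The catch is fully flipped (knob at (342,243) beside the head, nose vertical), and the lock and carriage are in place. Now I grip the lever.

```bash
python3 -m pendant '[[0.94,0.17,0,0,0,0],[0.94,0.17,0,0,0,0],[0.94,0.17,0,0,0,0],[0.94,0.17,0,0,0,0],[0.94,0.17,0,0,0,0]]' >/dev/null
python3 -m pendant '[[0.94,0.17,0,0,0,0],[0.94,0.17,0,0,0,0],[0,0,0.9,0,0,0],[0,0,0,0,0,0],[0,0,0,0,0,0]]' >/dev/null
python3 go.py 62.5 92 268 0 270
python3 - <<'E'
from h import *
print(r.get_state()['q'].round(3))
E
```

```text
now [ 61.   89.2 338. ] clock 21.4 F [-0.1 -0.3  0.6] open 0.57
turn rows 1 [-0.002   0.001  -0.0003]
shift before turn [0.12 0.08 2.8 ] rows 3 [0.041 0.026 0.934]
shift after turn [0.11 0.06 2.8 ] rows 3 [0.037 0.02  0.934]
[ 0.135  0.783 -0.725  1.16   0.496  1.374 -0.82 ]
```

```bash
python3 -m pendant '[[0.1,0.06,0.9,0,0,0],[0,0,0.95,0,0,0],[0,0,0.95,0,0,0],[0,0,0,0,0,0]]' | grep -E "pos|contact"
python3 -m pendant '[[0,0,0,0,0,0],[0,0,0,0,0,0],[0,0,0,0,0,0],[0,0,0,0,0,0],[0,0,0,0,0,0]]' -1 50 | grep -E "pos|force|open"
python3 go.py 62.5 92 268 0 270
```

```text
tool_pos: [0.6906, 0.0775, 0.2662]
contact_force: [-1.1, -1.7, -0.4]
tool_pos: [0.6935, 0.0808, 0.2723]
contact_force: [-0.9, 0.5, 1.2]
opening: 0.219
finger_force: 1.2
now [ 63.7  93.5 272.3] clock 22.15 F [-0.9  0.5  1.2] open 0.219
turn rows 1 [ 0.0001 -0.0006 -0.0005]
shift before turn [-0.06 -0.05  0.17] rows 1 [-0.059 -0.049  0.172]
shift after turn [-0.06 -0.05  0.17] rows 1 [-0.059 -0.049  0.172]
```

```bash
python3 -m pendant '[[0,0,0.1,0,0,0],[0,0,0,0,0,0],[0,0,0,0,0,0]]' | grep -E "pos|force|open"
python3 -m pendant '[[0,-0.69,-0.1,0,0,0],[0,0,0,0,0,0],[0,-0.7,0,0,0,0],[0,0,0,0,0,0]]' | grep -E "pos|force|open"
python3 -m pendant '[[0,-0.69,0.08,0,0,0],[0,0,0,0,0,0],[0,-0.68,0.16,0,0,0],[0,0,0,0,0,0]]' | grep -E "pos|force|open"
python3 go.py -7 92 268 0 270
```

```text
tool_pos: [0.6934, 0.081, 0.2719]
contact_force: [-4.5, -2.1, 12.5]
opening: 0.19
finger_force: 50.0
tool_pos: [0.6607, 0.0905, 0.2747]
contact_force: [2.1, -3.6, 10.4]
opening: 0.187
finger_force: 50.0
tool_pos: [0.6271, 0.1004, 0.2686]
contact_force: [-2.0, -3.1, 15.2]
opening: 0.189
finger_force: 50.1
now [ -5.5  93.6 268.6] clock 23.07 F [-2.  -3.1 15.2] open 0.189
turn rows 1 [ 0.0012 -0.0005 -0.0004]
shift before turn [-0.06 -0.06  0.02] rows 1 [-0.063 -0.058  0.025]
shift after turn [-0.06 -0.06  0.03] rows 1 [-0.063 -0.058  0.025]
```

```bash
python3 -m pendant '[[0,-0.655,0.25,0,0,0],[0,0,0,0,0,0],[0,-0.62,0.33,0,0,0],[0,0,0,0,0,0]]' | grep -E "pos|force|open"
python3 -m pendant '[[0,-0.57,0.4,0,0,0],[0,0,0,0,0,0],[0,-0.52,0.47,0,0,0],[0,0,0,0,0,0]]' | grep -E "pos|force|open"
python3 go.py -65.4 92 232.5 0 270
```

```text
tool_pos: [0.5948, 0.1097, 0.2532]
contact_force: [-6.0, -2.5, 17.4]
opening: 0.188
finger_force: 50.1
tool_pos: [0.5678, 0.1176, 0.2301]
contact_force: [-6.6, -2.5, 12.8]
opening: 0.192
finger_force: 50.0
now [-67.3  93.4 230.1] clock 23.73 F [-6.6 -2.5 12.8] open 0.192
turn rows 1 [-0.0007  0.0002  0.0002]
shift before turn [-0.06  0.08 -0.1 ] rows 1 [-0.057  0.075 -0.097]
shift after turn [-0.06  0.08 -0.1 ] rows 1 [-0.057  0.076 -0.097]
```

```bash
python3 -m pendant '[[0,-0.45,0.53,0,0,0],[0,0,0,0,0,0],[0,-0.38,0.58,0,0,0],[0,0,0,0,0,0],[0,0,0,0,0,0]]' | grep -E "pos|force|open"
for i in 1 2 3; do python3 -m pendant '[[0,-0.07,0.13,0,0,0],[0,0,0,0,0,0],[0,0,0,0,0,0]]' | grep -E "pos|force|open";done
python3 go.py -86.4 92 204.7 0 270
```

```text
tool_pos: [0.5495, 0.123, 0.2039]
contact_force: [-7.8, -3.8, 19.5]
opening: 0.188
finger_force: 50.1
tool_pos: [0.5492, 0.1232, 0.2028]
contact_force: [-9.4, -5.9, 34.3]
opening: 0.186
finger_force: 50.2
tool_pos: [0.5489, 0.1235, 0.2017]
contact_force: [-10.7, -9.2, 48.3]
opening: 0.189
finger_force: 50.4
tool_pos: [0.5487, 0.1239, 0.2003]
contact_force: [-11.1, -11.9, 59.4]
opening: 0.19
finger_force: 50.6
now [-87.4  94.1 200.3] clock 24.9 F [-11.1 -11.9  59.4] open 0.19
turn rows 1 [ 0.0036 -0.0004 -0.0011]
shift before turn [-0.08  0.04 -0.18] rows 1 [-0.085  0.042 -0.176]
shift after turn [-0.08  0.04 -0.18] rows 1 [-0.085  0.039 -0.176]
```

At the stop (force climbs steeply, no motion). I'll ease off to a moderate hold and check.

```bash
python3 -m pendant '[[0,0.06,-0.14,0,0,0],[0,0,0,0,0,0],[0,0,0,0,0,0],[0,0,0,0,0,0]]' - 60| grep -E "pos|force|open"
for i in 1 2; do python3 -m pendant '[[0,0,0,0,0,0],[0,0,0,0,0,0],[0,0,0,0,0,0],[0,0,0,0,0,0],[0,0,0,0,0,0]]'| grep -E "pos|force|open";done
python3 - <<'E'
from h import *
p,d=optics.snapshot("side");a=cv2.resize(p[150:290,225:355],(390,420),interpolation=2)
q,d=optics.snapshot("scene");b=cv2.resize(q[190:320,205:345],(400,371),interpolation=2);b=cv2.copyMakeBorder(b,0,49,0,0,0)
cv2.imwrite("pics/f7.png",np.hstack([a,b]))
E
```

```text
tool_pos: [0.549, 0.1236, 0.2015]
contact_force: [-8.7, -8.4, 43.3]
opening: 0.187
finger_force: 60.5
tool_pos: [0.549, 0.1236, 0.2015]
contact_force: [-8.9, -8.8, 44.4]
opening: 0.188
finger_force: 60.5
tool_pos: [0.549, 0.1236, 0.2015]
contact_force: [-9.5, -8.6, 43.0]
opening: 0.187
finger_force: 60.5
```

View pics/f7.png

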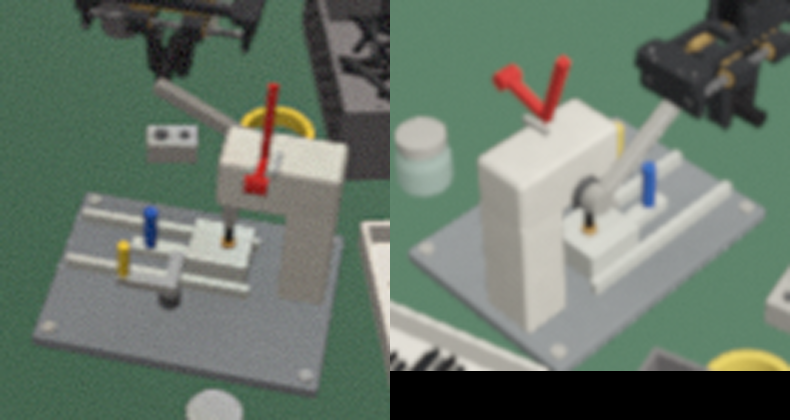

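The final views show the ram down on the ferrule at (228,225), the lever over and held, the lock across and the catch flipped. The hold is steady.

```bash
python3 -c "
from plant import r
print(r.finish_job())"
```

```text
the job is handed in; nothing more can be done
None
```

I handed the job in at about 26 s: the carriage is home, the lock is at its stop, the catch is flipped, and the fingers are holding the lever at its stop with the ram down on the ferrule; no result came back.

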